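# Finish packing a tasting carton

### The job

The small cardboard carton already holds the amber jar at one end; pack the red-lidded round cup and the green-lidded rectangular tub into the free space beside it. All three should end up standing upright side by side on the carton's floor, lids up; set the cup and the tub down rather than dropping them.

Things in the scene. Friction and masses are not known exactly. Their poses are not given: they have to be found in the camera images.
- carton: Brown open-topped cardboard carton with low walls, fixed to the bench: outside 82 (its x) by 194 (its y) by 30 mm high, walls and floor 4 mm thick, so 74 by 186 mm inside and the floor 4 mm up. Origin: centre of its underside; z up, y along its long side. It stands within about 20 degrees of its long side running along the bench's y. The jar, the cup and the tub fit in it in one row along y, with about 30 mm to spare in all; the free space is the carton's -y part.
- jar: Amber glass jar with a paper label and a brass lid, 56 mm in diameter, 80 mm high, about 0.2 kg, loose. It already stands in the carton, close to the wall at the carton's +y end. Origin: centre of its underside; z up.
- red_cup: White round cup with a RED lid, rigid and closed, 54 mm in diameter at the lid (take it as a plain cylinder), 75 mm high, about 0.12 kg. It stands loose on the bench in one of six places among look-alikes with other lid colours (blue and black round cups, yellow and orange tubs), whose centres are at least 100 mm apart. Origin: centre of its underside; z up.
- green_tub: White rectangular tub with a GREEN lid, rigid and closed, 54 (its x) by 46 (its y) by 72 mm high, about 0.14 kg. It stands loose on the bench in another of the six places, turned up to about 26 degrees. Origin: centre of its underside; z up.
Mind the look-alikes: they are no part of the job. Of the things that look like the carton, take the one that is farthest from the robot's base at the start.

How it is judged (in metres and radians):
At the end, for the whole second after the job is handed in: The red-lidded cup, the green-lidded tub and the amber jar all stand inside the carton's walls with their undersides on its floor (within 6 mm), lids up and upright within 8 degrees, released and at rest (x of red_cup in the frame of carton between -0.037 and 0.037 m and y of red_cup in the frame of carton between -0.093 and 0.093 m and z of red_cup in the frame of carton between -0.002 and 0.01 m and angle between each of red_cup, green_tub, jar's own z axis and vertical below 0.14 rad and linear speed of each of red_cup, green_tub, jar below 0.02 m/s and x of green_tub in the frame of carton between -0.037 and 0.037 m and y of green_tub in the frame of carton between -0.093 and 0.093 m and z of green_tub in the frame of carton between -0.002 and 0.01 m and x of jar in the frame of carton between -0.037 and 0.037 m and y of jar in the frame of carton between -0.093 and 0.093 m and z of jar in the frame of carton between -0.002 and 0.01 m); the robot touches nothing.
It fails at once if the red-lidded cup is dropped or thrown (falls freely faster than 0.85 m/s, a drop of about 35 mm) (linear speed of red_cup above 0.85 m/s and contact force between each of the arm, the fingers and red_cup below 0.05 N).
It fails at once if the green-lidded tub is dropped or thrown (falls freely faster than 0.85 m/s, a drop of about 35 mm) (linear speed of green_tub above 0.85 m/s and contact force between each of the arm, the fingers and green_tub below 0.05 N).
It also fails if it takes over 54 s, if anything falls off the work surface, if the arm or the gripper's body presses on something with over 40 N, if the wrist force passes 120 N, or if a joint passes its speed limit or range.

### The arm

A 6-joint arm with a two-finger parallel gripper is mounted at the origin on the work surface. World frame = base frame: x ahead of the robot, y to its left, z up, the work surface at z = 0. Lengths are in mm, angles in rad, forces in N, time in s.
With the tool pointing down it reaches from about 350 to 775 mm from the base axis. Payload 7.3 kg.
Tool frame: the origin (TCP) lies between the finger pads; the fingertips stand 14 mm ahead of it and the grasp point (between the pads) lies 5 mm behind it; z points along the fingers, y is the line along which they close (so a half turn about z gives the same grasp; the last joint's range is limited). The gripper opens to 92 mm and grips with 3 to 60 N. Pads are 19 mm wide; open, the fingers measure 130 mm over their backs; the gripper's body (75 mm by 190 mm) begins 47 mm behind the grasp point.
Start: joints at [-1.475, 0.342, 1.524, -0, 1.275, -0.146], TCP at [125.733, -509.742, 215.341] pointing down, gripper open.
Joint ranges: [-2.53, 2.53], [-0.77, 2.02], [0.04, 2.7], [-1, 4.14], [0.28, 2.66], [-3.11, 3.11]. Speed limits (rad/s): [2.57, 2.57, 3.14, 3.14, 3.14, 3.14].

### API

Orientations are given as [roll, pitch, yaw] about the fixed x, y, z axes, in that order (R = Rz(yaw) Ry(pitch) Rx(roll)).
In Python, from plant import get_obs, cams, close_job gives the robot as it stands. The module is installed in compiled form; this text tells all that it offers.
- The arm moves only by the shell command python3 -m creep 'ROWS'. ROWS is JSON, a list of rows, each an object of numbers: "hand": the opening, from 0 (shut) to 1 (fully open); "tx", "ty", "tz": the shift along the tool's x, y, z in m; "spin": the turn about the tool's z in degrees. In form: [{"hand": .., "tx": .., "ty": .., "tz": .., "spin": ..}, ...]. A call has 1 to 5 rows; each row shifts and turns the commanded pose from where the row before left it, along the tool's axes as they then stand; what a row does not reach is not made up. A row lasts 1/8 s, in which the tool goes at most 62.5 mm and 10.7 degrees, less where a joint would pass 70% of its speed; a pose out of reach is approached as far as the arm can. A call is refused whole if a number of a shift passes 0.0625 or a number of a turn 10.7, either way. A call with a gripper value outside its range is refused whole. The fingers move at their own pace and stop on an object; the grip force is fixed at half the most. Time passes only in rows, so rows that do not move let the fingers close. It gives the time, the measured TCP pose, the force, the opening and the grip force at its end, in the units of the state.
- get_obs(): the state, without advancing time (a new reading comes with each control period).
- cams.capture(name): name is "scene" or "top"; returns a dict with "color" (400x640x3 uint8, red, green, blue), "K" (3x3 intrinsics, pixels), "k1" (the pictures are not rectified: a ray, as slopes to the right and down, at radius r is drawn at 1 + k1 r^2 times it, then the intrinsics apply), "R" (3x3) and "t" (3): a world point X has camera coordinates R X + t. Camera axes: x right, y down, z forward; pixel columns grow to the right and rows downward; lengths in mm; the calibration is good to about 2 mm. A picture is of the moment at which its call begins. There is no depth.
- close_job(): hands the job in; it is judged then, once.
The state is a dict: "time": time; "joint_positions": joint angles; "dq": joint speeds; "tau": joint torques, N m; "tool_pos": TCP position; "tcp_rot": TCP orientation; "contact_force": force on the tool from outside, world axes, zero at the start; "moment": the same for the moment, N m; "grip_width": finger opening in mm; "finger_force": force on a finger pad.
Only numpy, scipy, OpenCV 4.12 (cv2) and the standard library are available. Lean on these libraries where they do the work, as an engineer would, in place of code of your own. Each camera call takes 0.05 s, during which the arm holds its last target. There are 200 camera calls.

## Working session

There is one attempt and no reset: what is moved stays moved. The work goes in short steps, Python scripts to look and compute and a shell command to move; the robot and the scene stay as the last step left them, time stands still between calls to the robot, and variables do not carry over. Pictures are saved under pics/ and viewed, at most 10 in all, crops included, and the job is handed in when it is done.

```bash
mkdir -p pics; cat > h.py <<'E'
import numpy as np,cv2
from plant import get_obs,cams
def ray(c,u,v):
    K=c["K"];d=np.array([[[u,v]]],float)
    p=cv2.undistortPoints(d,np.array(K,float),np.array([c["k1"],0,0,0,0],float))[0,0]
    R=np.array(c["R"]);t=np.array(c["t"])
    return -R.T@t, R.T@np.array([p[0],p[1],1])
def onz(c,u,v,z):
    o,d=ray(c,u,v); return o+d*(z-o[2])/d[2]
def pix(c,X):
    p=np.array(c["R"])@np.array(X,float)+np.array(c["t"]);x,y=p[:2]/p[2];f=1+c["k1"]*(x*x+y*y)
    q=np.array(c["K"])@[x*f,y*f,1];return q[:2]
def save(c,n):cv2.imwrite("pics/"+n,c["color"][:,:,::-1])
E
python3 - <<'E'
from h import *
a=[cams.capture(n) for n in("top","scene")]
cv2.imwrite("pics/a.png",cv2.resize(a[0]["color"][:,:,::-1],(800,500)));cv2.imwrite("pics/b.png",cv2.resize(a[1]["color"][:,:,::-1],(800,500)))
for c in a:
    print(-np.array(c["R"]).T@np.array(c["t"]),np.array(c["R"]).round(2).tolist(),c["k1"])
print(get_obs())
E
```

```text
[ 137.7689525     3.94213635 1401.43687793] [[0.0, -1.0, 0.01], [-0.98, -0.01, -0.18], [0.18, -0.01, -0.98]] -0.14311954319298748
[1029.86612148 -229.0617091   621.58110404] [[0.32, 0.95, -0.01], [0.63, -0.22, -0.75], [-0.71, 0.23, -0.66]] -0.019973596585792158
{'time': 0.1, 'joint_positions': array([-1.47503313e+00,  3.42655206e-01,  1.52489062e+00, -5.03648834e-06,
        1.27539037e+00, -1.46012799e-01]), 'dq': array([ 0.00021094, -0.00236974, -0.00247434,  0.0008703 , -0.00083328,
       -0.00103094]), 'tau': array([ 1.73767494e-03, -4.32004094e+01, -2.44695640e+01,  7.19901058e-02,
        5.26809634e-02, -3.77819094e-05]), 'tool_pos': array([ 125.6779615 , -509.36311518,  214.72411851]), 'tcp_rot': array([-3.14026271e+00, -1.90712779e-04,  2.41777335e-01]), 'contact_force': array([0.08028472, 0.57407006, 0.18045717]), 'moment': array([-0.02219324,  0.02126915, -0.10155607]), 'finger_force': 0.0, 'grip_width': 91.59706232548879}
```

View pics/a.png

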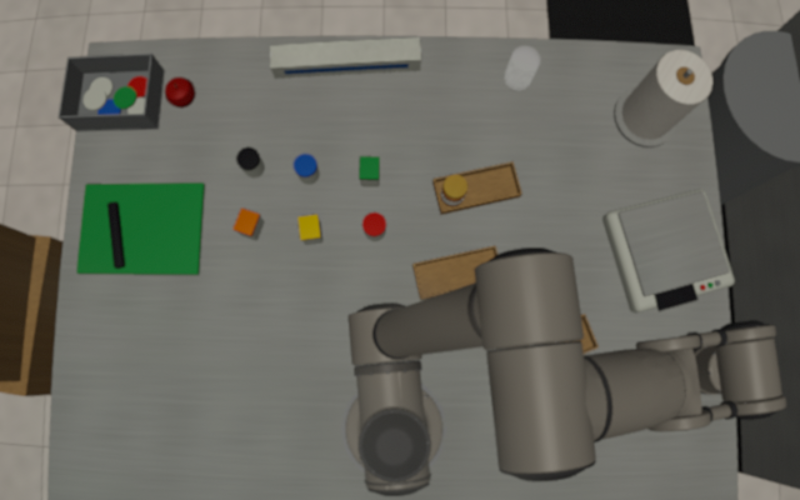

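View pics/b.png

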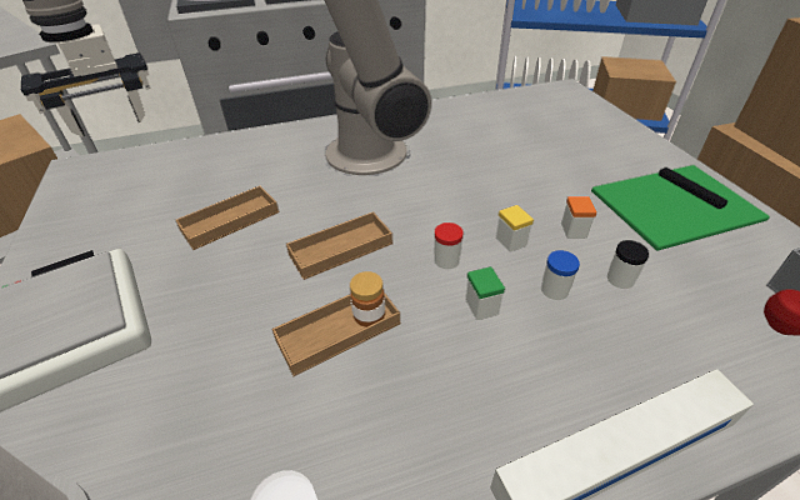

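The pictures (shown at 800 px) give these candidates.

- **Lids, top view:** red round lid (374,224), green square lid (369,168). Look-alikes are black (248,159), blue (305,165), orange (247,222) and yellow (309,228).
- **Cartons:** one at (477,188) holding the jar, one at (455,272), and one under the arm near (590,335). The jar one fits because it is farthest from the base and holds the jar.

Next I measure them and confirm with a crop.

```bash
cat > m.py <<'E'
from h import *
def blob(m,near,amin=15):
    n,l,s,ce=cv2.connectedComponentsWithStats(m.astype(np.uint8))
    k=[i for i in range(1,n) if s[i,4]>=amin]
    return l==min(k,key=lambda i:np.hypot(*(ce[i]-near)))
def pts(c,m,z):
    cn=max(cv2.findContours(m.astype(np.uint8),cv2.RETR_EXTERNAL,cv2.CHAIN_APPROX_NONE)[0],key=len)[:,0]
    return np.array([onz(c,u,v,z)[:2] for u,v in cn],np.float32)
def hsv(c): return cv2.cvtColor(c["color"],cv2.COLOR_RGB2HSV).astype(int)
def red(c):
    h=hsv(c);return ((h[...,0]<6)|(h[...,0]>172))&(h[...,1]>130)&(h[...,2]>60)
def green(c):
    h=hsv(c);return (abs(h[...,0]-65)<15)&(h[...,1]>120)&(h[...,2]>40)
def brown(c):
    h=hsv(c);return (abs(h[...,0]-15)<9)&(h[...,1]>70)&(h[...,2]>40)
E
cat > go.py <<'E'
from m import *
t=cams.capture("top");s=cams.capture("scene")
for n,c,pr,pg,pc in(("top",t,(299,179),(295,134),(382,150)),("scene",s,(358,187),(389,225),(270,262))):
    for nm,f,p,z in(("red",red,pr,75),("green",green,pg,72),("carton",brown,pc,30)):
        P=pts(c,blob(f(c),p),z); print(n,nm,cv2.minAreaRect(P),"circ",cv2.minEnclosingCircle(P))
im=t["color"][110:250,260:440,::-1];cv2.imwrite("pics/c.png",cv2.resize(im,(720,560),interpolation=cv2.INTER_CUBIC))
E
python3 go.py
```

```text
top red ((443.71875, 43.75163269042969), (50.70112228393555, 49.44316864013672), 0.40928080677986145) circ ((443.3305358886719, 43.587833404541016), 26.25899887084961)
top green ((572.4537353515625, 56.54344940185547), (50.164939880371094, 39.40633773803711), 0.5918227434158325) circ ((573.3358154296875, 55.718109130859375), 30.5302791595459)
top carton ((542.9817504882812, -192.01547241210938), (85.86495971679688, 194.78286743164062), 13.221916198730469) circ ((543.166015625, -192.0707550048828), 103.93846893310547)
scene red ((450.64971923828125, 42.87482452392578), (48.7641716003418, 60.72111511230469), 68.711669921875) circ ((450.68621826171875, 41.86915969848633), 31.596874237060547)
scene green ((581.54150390625, 54.54725646972656), (46.45228958129883, 59.27167510986328), 88.74256896972656) circ ((582.1727294921875, 54.120399475097656), 35.86956024169922)
scene carton ((536.617919921875, -188.97006225585938), (138.33050537109375, 207.45590209960938), 13.060044288635254) circ ((543.974365234375, -187.93470764160156), 118.50657653808594)
```

View pics/c.png

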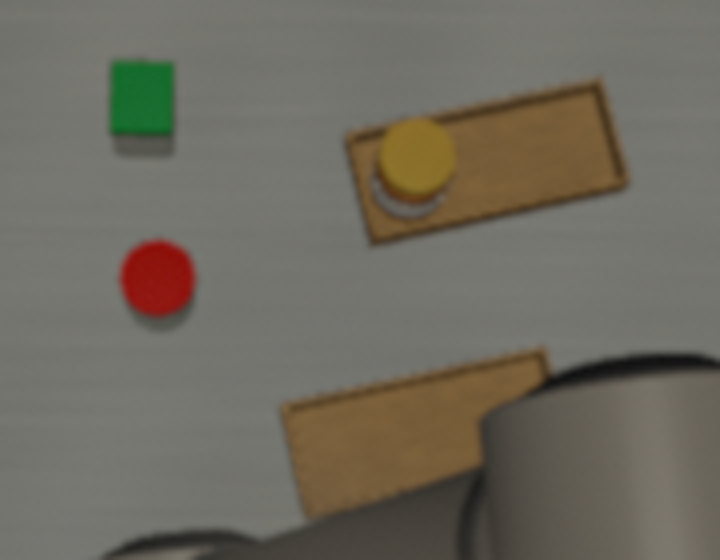

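The crop shows the red round lid at crop (158,278), the green square lid at (142,98) with its long side vertical, and the jar lid at (417,157) in the far carton. This confirms the targets. The carton is at about (546,-192), yaw 13°; the cup at (446,43); the tub at (574,56), yaw about 0°. The sizes agree with those given.

I spin first so that tool x runs along carton y and tool y along carton x, then travel to the cup at height.

```bash
python3 -m creep '[{"hand":1,"spin":-10.7},{"hand":1,"spin":-10.7},{"hand":1,"spin":-10.7},{"hand":1,"spin":-10.7},{"hand":1,"spin":-10.7}]' >/dev/null
python3 -m creep '[{"hand":1,"spin":-10.7},{"hand":1,"spin":-10.7},{"hand":1,"spin":-10.7},{"hand":1,"spin":-3.8},{"hand":1}]'
python3 -m creep '[{"hand":1,"tx":0.025,"ty":0.0475},{"hand":1,"tx":0.025,"ty":0.0475},{"hand":1,"tx":0.025,"ty":0.0475},{"hand":1,"tx":0.025,"ty":0.0475}]'
python3 -m creep '[{"hand":1,"tx":0.025,"ty":0.0475},{"hand":1,"tx":0.025,"ty":0.0475},{"hand":1,"tx":0.025,"ty":0.0475},{"hand":1,"tx":0.025,"ty":0.0475}]'
```

```text
invalid input at $[0]: expected keys hand, tx, ty, tz, spin
invalid input at $[0]: expected keys hand, tx, ty, tz, spin
invalid input at $[0]: expected keys hand, tx, ty, tz, spin
invalid input at $[0]: expected keys hand, tx, ty, tz, spin
```

```bash
python3 - <<'E'
from m import *
t=cams.capture("top"); 
print("jar",onz(t,364.2,149.2,80))
E
```

```text
jar [ 528.42872474 -136.33090574   80.        ]
```

```bash
python3 -m creep '[{"hand":1,"tx":0,"ty":0,"tz":0,"spin":-10.7},{"hand":1,"tx":0,"ty":0,"tz":0,"spin":-10.7},{"hand":1,"tx":0,"ty":0,"tz":0,"spin":-10.7},{"hand":1,"tx":0,"ty":0,"tz":0,"spin":-10.7},{"hand":1,"tx":0,"ty":0,"tz":0,"spin":-10.7}]' >/dev/null
python3 -m creep '[{"hand":1,"tx":0,"ty":0,"tz":0,"spin":-10.7},{"hand":1,"tx":0,"ty":0,"tz":0,"spin":-10.7},{"hand":1,"tx":0,"ty":0,"tz":0,"spin":-10.7},{"hand":1,"tx":0,"ty":0,"tz":0,"spin":-3.8},{"hand":1,"tx":0,"ty":0,"tz":0,"spin":0}]'
python3 -m creep '[{"hand":1,"tx":0.025,"ty":0.0475,"tz":0,"spin":0},{"hand":1,"tx":0.025,"ty":0.0475,"tz":0,"spin":0},{"hand":1,"tx":0.025,"ty":0.0475,"tz":0,"spin":0},{"hand":1,"tx":0.025,"ty":0.0475,"tz":0,"spin":0}]'
python3 -m creep '[{"hand":1,"tx":0.025,"ty":0.0475,"tz":0,"spin":0},{"hand":1,"tx":0.025,"ty":0.0475,"tz":0,"spin":0},{"hand":1,"tx":0.025,"ty":0.0475,"tz":0,"spin":0},{"hand":1,"tx":0.025,"ty":0.0475,"tz":0,"spin":0}]'
```

```text
time: 1.5
tool_pos: [125.7, -509.7, 215.2]
tcp_rot: [3.142, -0.0, 1.801]
contact_force: [0.1, 0.4, -0.3]
grip_width: 91.7
finger_force: 0.0
time: 2.0
tool_pos: [288.9, -367.7, 215.4]
tcp_rot: [3.141, 0.0, 1.8]
contact_force: [1.1, -0.4, 0.6]
grip_width: 91.7
finger_force: 0.0
time: 2.5
tool_pos: [451.0, -226.6, 215.4]
tcp_rot: [3.141, 0.0, 1.8]
contact_force: [0.2, -0.9, 0.6]
grip_width: 91.5
finger_force: 0.0
```

```bash
python3 -m creep '[{"hand":1,"tx":0.0528,"ty":0.0113,"tz":0,"spin":0},{"hand":1,"tx":0.0528,"ty":0.0113,"tz":0,"spin":0},{"hand":1,"tx":0.0528,"ty":0.0113,"tz":0,"spin":0},{"hand":1,"tx":0.0528,"ty":0.0113,"tz":0,"spin":0},{"hand":1,"tx":0.0528,"ty":0.0113,"tz":0,"spin":0}]'
python3 -m creep '[{"hand":1,"tx":0,"ty":0,"tz":0.03,"spin":0},{"hand":1,"tx":0,"ty":0,"tz":0.03,"spin":0},{"hand":1,"tx":0,"ty":0,"tz":0.02,"spin":0},{"hand":1,"tx":0,"ty":0,"tz":0.0,"spin":0}]'
python3 - <<'E'
from h import *
save(cams.capture("scene"),"d.png")
E
```

```text
time: 3.12
tool_pos: [444.0, 43.6, 215.4]
tcp_rot: [3.141, 0.0, 1.8]
contact_force: [0.4, -0.0, 0.0]
grip_width: 91.5
finger_force: 0.0
time: 3.62
tool_pos: [443.2, 42.1, 134.3]
tcp_rot: [-3.139, -0.001, 1.801]
contact_force: [0.5, 0.2, 1.0]
grip_width: 91.8
finger_force: 0.0
```

View pics/d.png

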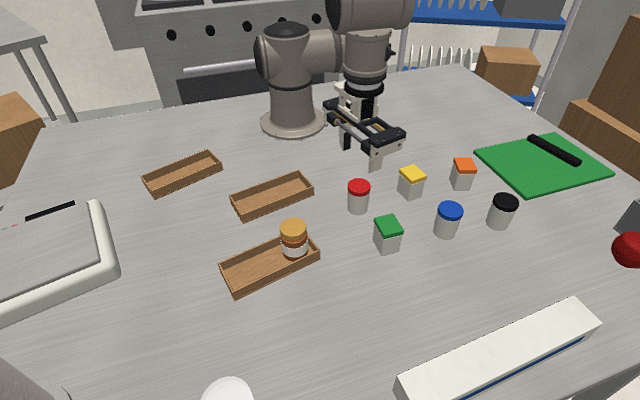

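The gripper is over the cup: fingertips near (348,148) and (376,168), red lid at (358,187). I check that against projections.

```bash
python3 - <<'E'
from m import *
s=cams.capture("scene")
for X in [(488,52.6,120),(398,32,120),(446,43.5,75),(446,43.5,0),(574,56,72)]: print(X,pix(s,X).round(1))
print(np.argwhere(blob(red(s),(358,187))).mean(0)[::-1],np.argwhere(blob(green(s),(389,225))).mean(0)[::-1])
E
```

```text
(488, 52.6, 120) [370.6 180.2]
(398, 32, 120) [346.6 158.6]
(446, 43.5, 75) [358.1 185. ]
(446, 43.5, 0) [356.5 208.3]
(574, 56, 72) [387.2 222.7]
[358.45535714 186.68154762] [388.26793249 225.76793249]
```

```bash
python3 - <<'E'
from h import *
im=cv2.imread("pics/d.png")
cv2.imwrite("pics/e.png",cv2.resize(im[70:230,300:440],(700,600*0+800*0+600),interpolation=cv2.INTER_CUBIC)); print(get_obs()["tool_pos"],get_obs()["time"])
E
```

```text
[444.61412807  41.91803195 135.88751423] 3.725
```

View pics/e.png

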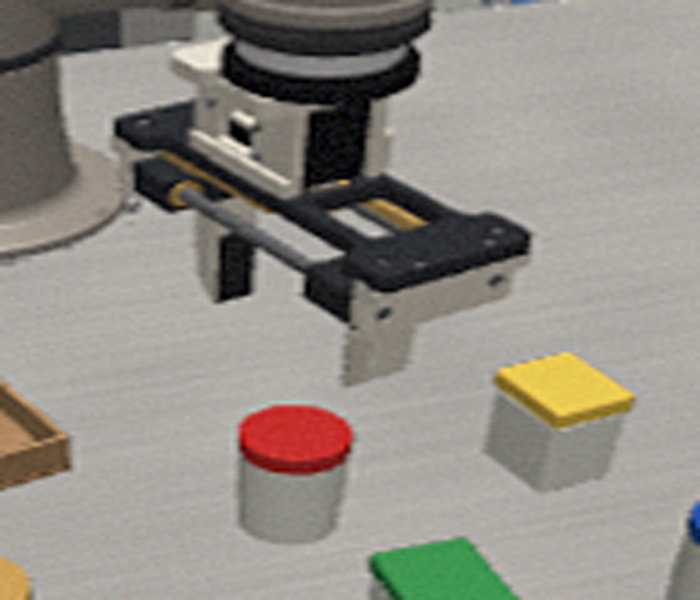

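```bash
python3 - <<'E'
from m import *
s=cams.capture("scene")
for z in (121,150): print(z,onz(s,360.7,160,z),onz(s,374.4,170.8,z),onz(s,347,149.5,z))
for sg in(-1,1): print(pix(s,(126+sg*46*.24,-510-sg*46*.97,201))*1.25)
a=cv2.imread("pics/b.png");cv2.imwrite("pics/f.png",cv2.resize(a[0:150,0:200],(800,600)))
E
```

```text
121 [415.12663956  60.15542364 121.        ] [462.06996021  73.25824394 121.        ] [365.66067498  45.58854496 121.        ]
150 [450.74013921  43.40030288 150.        ] [494.96390796  55.74404181 150.        ] [404.13987005  29.67732237 150.        ]
[142.15855177 132.91254021]
[ 89.88414734 146.37878802]
```

View pics/f.png

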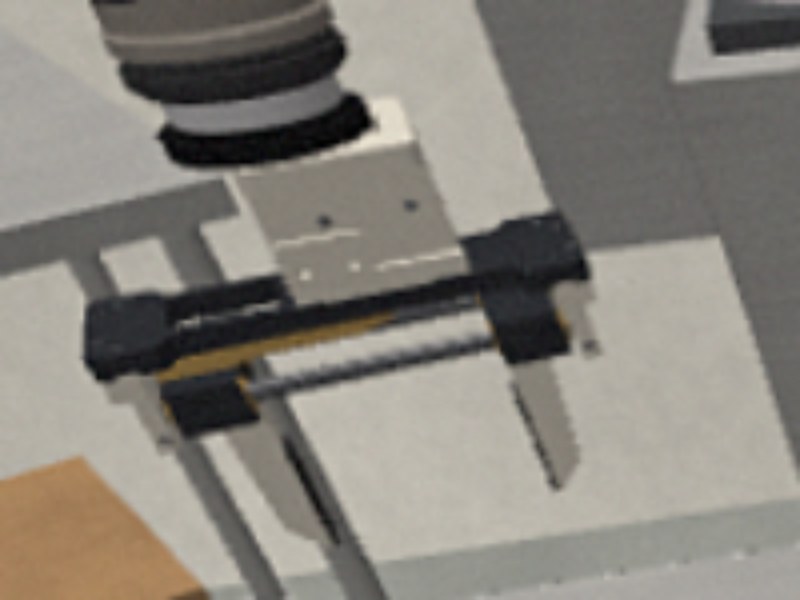

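Observed tips (start pose (141,120) and (84,134) at 800 px; now (374,171) and (347,150)) sit about 27 mm higher than nominal. In xy they agree. I'll descend carefully and look beside the cup before closing.

```bash
python3 -m creep '[{"hand":1,"tx":0,"ty":0.001,"tz":0.03,"spin":0},{"hand":1,"tx":0,"ty":0.001,"tz":0.03,"spin":0},{"hand":1,"tx":0,"ty":0,"tz":0.015,"spin":0},{"hand":1,"tx":0,"ty":0,"tz":0.01,"spin":0},{"hand":1,"tx":0,"ty":0,"tz":0,"spin":0}]'
python3 - <<'E'
from h import *
s=cams.capture("scene")
cv2.imwrite("pics/g.png",cv2.resize(s["color"][110:230,300:440,::-1],(700,600),interpolation=cv2.INTER_CUBIC)); o=get_obs();print(o["tool_pos"])
x,y,z=o["tool_pos"]
for a in(-46,46): print(pix(s,(x+a*.974,y+a*.228,z-14)).round(1))
E
```

```text
time: 4.4
tool_pos: [446.3, 42.4, 50.5]
tcp_rot: [3.142, 0.0, 1.802]
contact_force: [-0.1, 0.1, -0.6]
grip_width: 91.6
finger_force: 0.0
[446.67702848  42.35569783  50.84644828]
[346.  186.8]
[368.6 208.9]
```

View pics/g.png

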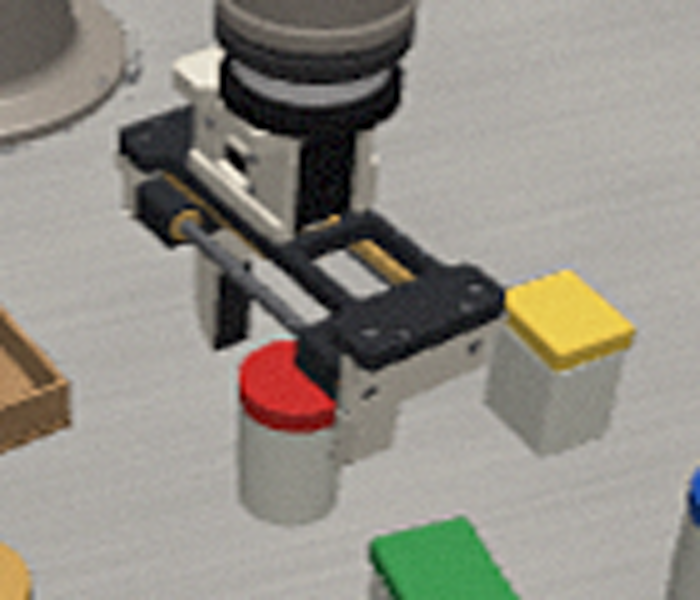

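The tips here are at (373,202) and (346,179), straddling the cup with the lid between them and about 20 mm higher than nominal. TCP z = 42 grips safely and clears the carton walls under either reading.

```bash
python3 -m creep '[{"hand":1,"tx":-0.001,"ty":0,"tz":0.0085,"spin":0},{"hand":0,"tx":0,"ty":0,"tz":0,"spin":0},{"hand":0,"tx":0,"ty":0,"tz":0,"spin":0},{"hand":0,"tx":0,"ty":0,"tz":0,"spin":0},{"hand":0,"tx":0,"ty":0,"tz":0,"spin":0}]'
python3 -m creep '[{"hand":0,"tx":0,"ty":0,"tz":0,"spin":0},{"hand":0,"tx":0,"ty":0,"tz":0,"spin":0},{"hand":0,"tx":0,"ty":0,"tz":0,"spin":0}]'
```

```text
time: 5.08
tool_pos: [446.5, 41.4, 41.9]
tcp_rot: [3.141, 0.0, 1.802]
contact_force: [-0.3, 0.3, -1.1]
grip_width: 56.7
finger_force: 0.0
time: 5.45
tool_pos: [446.6, 41.4, 41.9]
tcp_rot: [3.141, 0.0, 1.802]
contact_force: [1.3, 0.1, 1.7]
grip_width: 53.6
finger_force: 30.0
```

```bash
python3 -m creep '[{"hand":0,"tx":0,"ty":0,"tz":-0.02,"spin":0},{"hand":0,"tx":0,"ty":0,"tz":-0.04,"spin":0},{"hand":0,"tx":0,"ty":0,"tz":-0.05,"spin":0},{"hand":0,"tx":0,"ty":0,"tz":0,"spin":0}]'
python3 -m creep '[{"hand":0,"tx":-0.042,"ty":0.0072,"tz":0,"spin":0},{"hand":0,"tx":-0.042,"ty":0.0072,"tz":0,"spin":0},{"hand":0,"tx":-0.042,"ty":0.0072,"tz":0,"spin":0},{"hand":0,"tx":-0.042,"ty":0.0072,"tz":0,"spin":0}]'
python3 -m creep '[{"hand":0,"tx":-0.042,"ty":0.0072,"tz":0,"spin":0},{"hand":0,"tx":-0.042,"ty":0.0072,"tz":0,"spin":0},{"hand":0,"tx":0,"ty":0,"tz":0.04,"spin":0},{"hand":0,"tx":0,"ty":0,"tz":0,"spin":0},{"hand":0,"tx":0,"ty":0,"tz":0,"spin":0}]'
python3 - <<'E'
from h import *
s=cams.capture("scene")
cv2.imwrite("pics/g2.png",cv2.resize(s["color"][160:320,200:400,::-1],(750,600),interpolation=cv2.INTER_CUBIC)); o=get_obs();print(o["tool_pos"])
x,y,z=o["tool_pos"]
C=np.array([546,-192.8]);ex=np.array([.974,.228]);ey=np.array([-.228,.974])
pp=lambda X:((pix(s,X)-[200,160])*3.75).round()
print("cup bottom/top",pp((x,y+2,z-42)),pp((x,y+2,z+33)))
for a in(-41,41):
  for b in(-97,97): print(a,b,pp((*(C+a*ex+b*ey),30)))
print("jar lid",pp((528,-136,80)))
E
```

```text
time: 5.95
tool_pos: [448.4, 41.3, 154.8]
tcp_rot: [3.135, 0.002, 1.802]
contact_force: [0.8, -0.8, -1.3]
grip_width: 53.7
finger_force: 30.0
time: 6.45
tool_pos: [512.4, -116.5, 150.0]
tcp_rot: [-3.139, -0.002, 1.802]
contact_force: [0.8, 0.2, -1.4]
grip_width: 53.6
finger_force: 30.0
time: 7.08
tool_pos: [546.1, -193.5, 111.9]
tcp_rot: [-3.141, -0.001, 1.803]
contact_force: [0.7, -0.5, -0.5]
grip_width: 53.0
finger_force: 30.0
[ 546.59510705 -193.61135739  112.61737952]
cup bottom/top [252. 312.] [234. 212.]
-41 -97 [ 62. 385.]
-41 97 [377. 245.]
41 -97 [117. 497.]
41 97 [448. 337.]
jar lid [344. 250.]
```

View pics/g2.png

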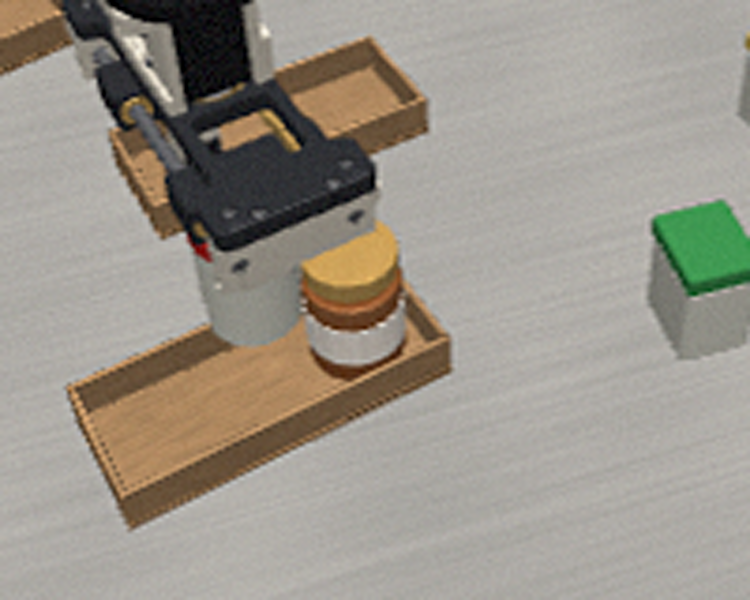

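Against the projections, everything is shifted by the same small camera bias of about (+6,+5) crop px: carton corners at (68,388), (128,495) and (450,340), jar lid at (350,255), cup underside about (257,318). The cup is centred across the carton and needs about 7 mm more towards -y. I lower it now.

```bash
python3 -m creep '[{"hand":0,"tx":-0.007,"ty":0,"tz":0.01,"spin":0},{"hand":0,"tx":0,"ty":0,"tz":0.025,"spin":0},{"hand":0,"tx":0,"ty":0,"tz":0.02,"spin":0},{"hand":0,"tx":0,"ty":0,"tz":0.007,"spin":0},{"hand":0,"tx":0,"ty":0,"tz":0,"spin":0}]'
python3 -m creep '[{"hand":0,"tx":0,"ty":0,"tz":0.002,"spin":0},{"hand":0,"tx":0,"ty":0,"tz":0.001,"spin":0},{"hand":0,"tx":0,"ty":0,"tz":0,"spin":0}]'
```

```text
time: 7.75
tool_pos: [547.9, -200.9, 49.9]
tcp_rot: [-3.142, 0.0, 1.802]
contact_force: [-0.0, -0.5, -1.2]
grip_width: 53.3
finger_force: 30.0
time: 8.12
tool_pos: [548.0, -200.8, 47.1]
tcp_rot: [3.141, 0.0, 1.802]
contact_force: [0.5, -0.4, -1.6]
grip_width: 53.0
finger_force: 30.0
```

```bash
python3 -m creep '[{"hand":0,"tx":0,"ty":0,"tz":0.001,"spin":0},{"hand":0.75,"tx":0,"ty":0,"tz":0,"spin":0},{"hand":0.75,"tx":0,"ty":0,"tz":0,"spin":0},{"hand":0.75,"tx":0,"ty":0,"tz":0,"spin":0},{"hand":0.75,"tx":0,"ty":0,"tz":0,"spin":0}]'
python3 -m creep '[{"hand":0.75,"tx":0,"ty":0,"tz":-0.02,"spin":0},{"hand":1,"tx":0,"ty":0,"tz":-0.04,"spin":0},{"hand":1,"tx":0,"ty":0,"tz":-0.05,"spin":0},{"hand":1,"tx":0,"ty":0,"tz":0,"spin":0}]'
```

```text
time: 8.75
tool_pos: [547.9, -200.8, 45.9]
tcp_rot: [3.142, 0.0, 1.802]
contact_force: [-0.0, -0.2, 0.1]
grip_width: 69.0
finger_force: 0.0
time: 9.25
tool_pos: [550.0, -201.9, 160.2]
tcp_rot: [3.135, 0.006, 1.802]
contact_force: [0.1, 0.4, -0.8]
grip_width: 90.8
finger_force: 0.0
```

```bash
python3 -m creep '[{"hand":1,"tx":0.0489,"ty":0.0168,"tz":0,"spin":0},{"hand":1,"tx":0.0489,"ty":0.0168,"tz":0,"spin":0},{"hand":1,"tx":0.0489,"ty":0.0168,"tz":0,"spin":0},{"hand":1,"tx":0.0489,"ty":0.0168,"tz":0,"spin":0},{"hand":1,"tx":0.0489,"ty":0.0168,"tz":0,"spin":0}]'
python3 -m creep '[{"hand":1,"tx":0,"ty":0,"tz":0,"spin":6.3},{"hand":1,"tx":0,"ty":0,"tz":0,"spin":6.3},{"hand":1,"tx":0,"ty":0,"tz":0.04,"spin":0},{"hand":1,"tx":0,"ty":0,"tz":0,"spin":0},{"hand":1,"tx":0,"ty":0,"tz":0,"spin":0}]'
python3 - <<'E'
from m import *
s=cams.capture("scene")
cv2.imwrite("pics/i.png",cv2.resize(s["color"][120:320,210:460,::-1],(750,600),interpolation=cv2.INTER_CUBIC)); o=get_obs();print(o["tool_pos"],o["tcp_rot"])
E
```

```text
time: 9.88
tool_pos: [573.1, 58.2, 154.8]
tcp_rot: [-3.14, -0.0, 1.802]
contact_force: [1.1, 0.9, -0.4]
grip_width: 91.6
finger_force: 0.0
time: 10.5
tool_pos: [573.8, 56.4, 116.3]
tcp_rot: [3.141, 0.0, 1.582]
contact_force: [0.3, -0.3, 1.0]
grip_width: 91.7
finger_force: 0.0
[574.21261551  56.39764004 116.82977194] [3.14008138e+00 1.58688583e-04 1.58217937e+00]
```

View pics/i.png

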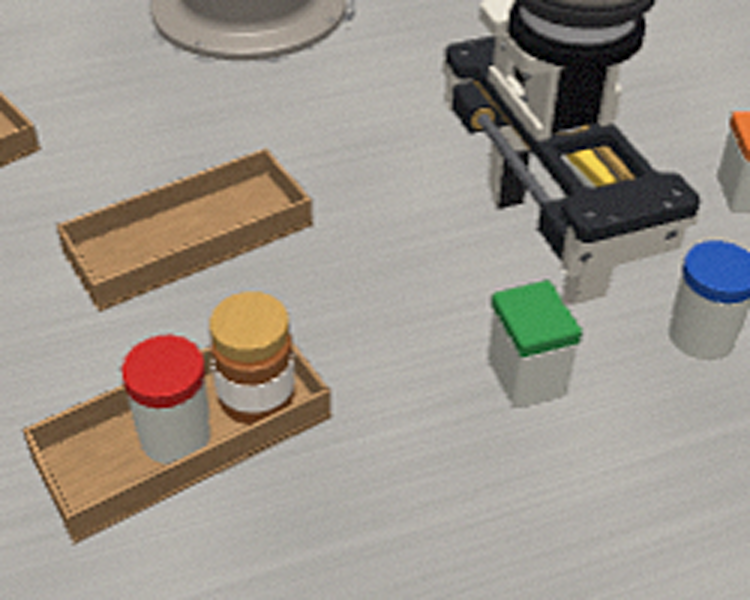

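The cup stands upright in the carton, lid at (163,370), with the free end to its left. The gripper is over the green tub, lid top corners near (492,290), (548,283), (580,318) and (525,340). I recheck the tub's turn from those corners.

```bash
python3 - <<'E'
from m import *
s=cams.capture("scene")
P=np.array([onz(s,210+u/3,120+v/3,72)[:2] for u,v in((492,290),(548,283),(580,318),(525,340))]);print(P.round(0).tolist(),P.mean(0))
for i,j in((0,3),(1,2),(0,1),(3,2)):
    d=P[j]-P[i];print(i,j,np.hypot(*d).round(1),np.degrees(np.arctan2(d[1],d[0])).round(1))
E
```

```text
[[549.0, 37.0], [556.0, 78.0], [593.0, 83.0], [599.0, 39.0]] [574.39586514  59.20569129]
0 3 50.3 1.7
1 2 38.1 8.3
0 1 40.9 80.8
3 2 44.8 97.7
```

The edges average to a turn of about 1–2° with centre (574,58), so the present yaw fits. I descend and grip.

```bash
python3 -m creep '[{"hand":1,"tx":0.001,"ty":0,"tz":0.03,"spin":0},{"hand":1,"tx":0,"ty":0,"tz":0.03,"spin":0},{"hand":1,"tx":0,"ty":0,"tz":0.0155,"spin":0},{"hand":1,"tx":0,"ty":0,"tz":0,"spin":0}]'
python3 -m creep '[{"hand":0,"tx":0,"ty":0,"tz":0,"spin":0},{"hand":0,"tx":0,"ty":0,"tz":0,"spin":0},{"hand":0,"tx":0,"ty":0,"tz":0,"spin":0},{"hand":0,"tx":0,"ty":0,"tz":0,"spin":0},{"hand":0,"tx":0,"ty":0,"tz":0,"spin":0}]'
python3 -m creep '[{"hand":0,"tx":0,"ty":0,"tz":0,"spin":0},{"hand":0,"tx":0,"ty":0,"tz":0,"spin":0},{"hand":0,"tx":0,"ty":0,"tz":0,"spin":0}]'
```

```text
time: 11.1
tool_pos: [573.4, 57.4, 40.1]
tcp_rot: [-3.141, 0.0, 1.582]
contact_force: [0.3, -1.3, -0.1]
grip_width: 92.1
finger_force: 0.0
time: 11.72
tool_pos: [574.5, 57.5, 40.9]
tcp_rot: [3.139, 0.0, 1.582]
contact_force: [1.4, 0.9, 2.6]
grip_width: 53.8
finger_force: 29.9
time: 12.1
tool_pos: [574.5, 57.5, 40.9]
tcp_rot: [3.139, 0.0, 1.582]
contact_force: [3.3, 1.2, 5.3]
grip_width: 53.9
finger_force: 29.9
```

```bash
python3 -m creep '[{"hand":0,"tx":0,"ty":0,"tz":-0.02,"spin":0},{"hand":0,"tx":0,"ty":0,"tz":-0.04,"spin":0},{"hand":0,"tx":0,"ty":0,"tz":-0.05,"spin":0},{"hand":0,"tx":0,"ty":0,"tz":-0.02,"spin":-6.3},{"hand":0,"tx":0,"ty":0,"tz":0,"spin":-6.3}]'
python3 -m creep '[{"hand":0,"tx":-0.05,"ty":-0.0141,"tz":0,"spin":0},{"hand":0,"tx":-0.05,"ty":-0.0141,"tz":0,"spin":0},{"hand":0,"tx":-0.05,"ty":-0.0141,"tz":0,"spin":0}]'
python3 -m creep '[{"hand":0,"tx":-0.05,"ty":-0.0141,"tz":0,"spin":0},{"hand":0,"tx":-0.05,"ty":-0.0141,"tz":0,"spin":0},{"hand":0,"tx":-0.05,"ty":-0.0141,"tz":0,"spin":0},{"hand":0,"tx":0,"ty":0,"tz":0.03,"spin":0},{"hand":0,"tx":0,"ty":0,"tz":0,"spin":0}]'
python3 -m creep '[{"hand":0,"tx":0,"ty":0,"tz":0.03,"spin":0},{"hand":0,"tx":0,"ty":0,"tz":0,"spin":0},{"hand":0,"tx":0,"ty":0,"tz":0,"spin":0}]'
python3 - <<'E'
from m import *
s=cams.capture("scene")
cv2.imwrite("pics/j.png",cv2.resize(s["color"][160:320,200:400,::-1],(750,600),interpolation=cv2.INTER_CUBIC)); o=get_obs();print(o["tool_pos"],o["tcp_rot"])
E
```

```text
time: 12.72
tool_pos: [572.9, 57.5, 171.1]
tcp_rot: [-3.141, 0.0, 1.806]
contact_force: [-0.2, -0.1, -1.9]
grip_width: 54.1
finger_force: 29.9
time: 13.1
tool_pos: [564.9, -99.1, 168.8]
tcp_rot: [-3.137, -0.002, 1.803]
contact_force: [0.0, -1.0, -1.6]
grip_width: 53.9
finger_force: 29.9
time: 13.72
tool_pos: [557.0, -252.8, 136.6]
tcp_rot: [-3.135, -0.007, 1.801]
contact_force: [0.0, 0.6, -1.0]
grip_width: 53.6
finger_force: 29.9
time: 14.1
tool_pos: [560.4, -253.5, 111.5]
tcp_rot: [3.141, 0.001, 1.803]
contact_force: [-0.3, -0.5, -0.9]
grip_width: 53.7
finger_force: 29.9
[ 560.62674015 -253.76764549  111.82920221] [3.14042128e+00 1.29673424e-03 1.80286874e+00]
```

View pics/j.png

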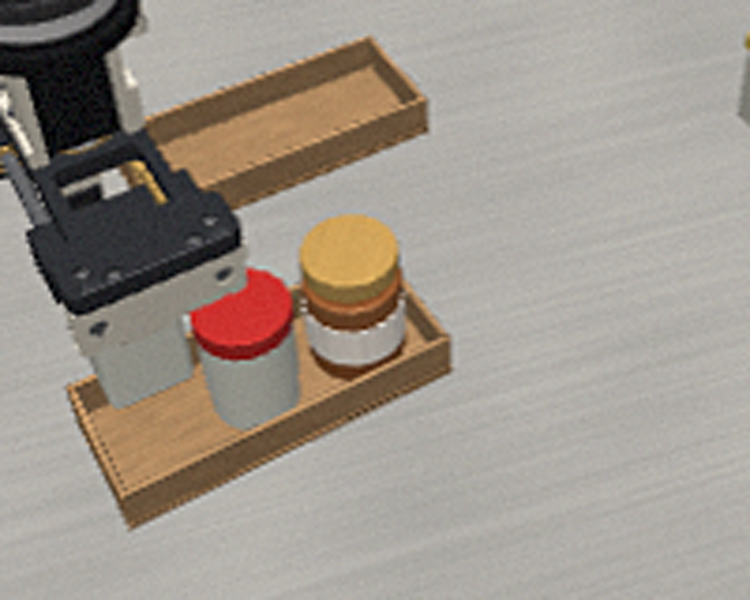

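The tub hangs above the free end: underside front corners at (118,408) and (192,380), carton rim corners at (68,388), (128,495) and (450,340). I check the fit numerically before lowering.

```bash
python3 - <<'E'
from m import *
s=cams.capture("scene")
f=lambda u,v,z:onz(s,200+u/3.75,160+v/3.75,z)[:2]
A,B,D=f(68,388,30),f(128,495,30),f(450,340,30)   # (-41,-97),(41,-97),(41,97)
print(A,B,D,np.hypot(*(B-A)),np.hypot(*(D-B)))
ey=(D-B)/np.hypot(*(D-B));ex=np.array([ey[1],-ey[0]]);C=(A+D)/2
print("C",C,np.degrees(np.arctan2(ex[1],ex[0])))
for n,p in(("tubL",f(118,408,71)),("tubR",f(192,380,71)),("cuplid",f(241,305,79)),("jarlid",f(349,252,84))): print(n,ex@(p-C),ey@(p-C))
E
```

```text
[ 531.41210015 -293.55760752] [ 608.60386075 -272.29828907] [566.37556716 -88.92967034] 80.06576374964239 188.16822025308508
C [ 548.89383366 -191.24363893] 12.968643695930087
tubL 19.505238917681805 -82.16732323915775
tubR 22.783002119498793 -44.2154424056885
cuplid -2.619511582429924 -4.7287165913188085
jarlid -1.8454965984707155 58.79923065275247
```

The fit holds: the tub spans y ≈ -86 to -40, the cup edge is at -32 and the wall at -93. I shift 2 mm in carton x and lower it.

```bash
python3 -m creep '[{"hand":0,"tx":0,"ty":0.002,"tz":0.01,"spin":0},{"hand":0,"tx":0,"ty":0,"tz":0.025,"spin":0},{"hand":0,"tx":0,"ty":0,"tz":0.02,"spin":0},{"hand":0,"tx":0,"ty":0,"tz":0.007,"spin":0},{"hand":0,"tx":0,"ty":0,"tz":0,"spin":0}]'
python3 -m creep '[{"hand":0,"tx":0,"ty":0,"tz":0.002,"spin":0},{"hand":0,"tx":0,"ty":0,"tz":0.0015,"spin":0},{"hand":0,"tx":0,"ty":0,"tz":0,"spin":0}]'
```

```text
time: 14.82
tool_pos: [561.9, -253.4, 48.1]
tcp_rot: [-3.141, -0.0, 1.802]
contact_force: [0.7, -0.4, -1.2]
grip_width: 53.9
finger_force: 29.9
time: 15.2
tool_pos: [562.0, -253.5, 45.1]
tcp_rot: [3.141, 0.0, 1.802]
contact_force: [-0.6, 1.2, -0.7]
grip_width: 53.9
finger_force: 29.9
```

```bash
python3 -m creep '[{"hand":0.75,"tx":0,"ty":0,"tz":0.0005,"spin":0},{"hand":0.75,"tx":0,"ty":0,"tz":0,"spin":0},{"hand":0.75,"tx":0,"ty":0,"tz":0,"spin":0},{"hand":0.75,"tx":0,"ty":0,"tz":0,"spin":0}]'
python3 -m creep '[{"hand":0.75,"tx":0,"ty":0,"tz":-0.02,"spin":0},{"hand":0.75,"tx":0,"ty":0,"tz":-0.04,"spin":0},{"hand":1,"tx":0,"ty":0,"tz":-0.06,"spin":0},{"hand":1,"tx":0,"ty":0,"tz":0,"spin":0}]'
python3 -m creep '[{"hand":1,"tx":-0.03,"ty":-0.05,"tz":0,"spin":0},{"hand":1,"tx":-0.03,"ty":-0.05,"tz":0,"spin":0},{"hand":1,"tx":-0.03,"ty":-0.05,"tz":0,"spin":0},{"hand":1,"tx":0,"ty":0,"tz":0,"spin":0},{"hand":1,"tx":0,"ty":0,"tz":0,"spin":0}]'
python3 - <<'E'
from m import *
s=cams.capture("scene");t=cams.capture("top")
C=np.array([547,-192]);ex=np.array([.974,.228]);ey=np.array([-.228,.974])
for n,c in(("scene",s),("top",t)):
  for nm,f,X,zz in(("red",red,(548,-199),79),("green",green,(562,-254),76)):
    p=pix(c,(*X,zz));m=blob(f(c),p);P=pts(c,m,zz);g=np.array(cv2.minAreaRect(P)[0])
    print(n,nm,p.round(),"area",m.sum(),g.round(1),cv2.minAreaRect(P)[1:],"carton xy",ex@(g-C),ey@(g-C))
E
```

```text
time: 15.7
tool_pos: [562.0, -253.5, 44.4]
tcp_rot: [3.141, 0.0, 1.802]
contact_force: [0.9, -0.6, 0.1]
grip_width: 68.8
finger_force: 0.0
time: 16.2
tool_pos: [564.4, -254.9, 170.0]
tcp_rot: [3.134, 0.008, 1.802]
contact_force: [0.2, -0.4, -1.4]
grip_width: 84.5
finger_force: 0.0
time: 16.82
tool_pos: [436.6, -375.1, 163.8]
tcp_rot: [-3.142, -0.001, 1.801]
contact_force: [0.5, 0.6, 0.2]
grip_width: 91.6
finger_force: 0.0
scene red [263. 242.] area 528 [ 551.7 -198.1] ((52.05068588256836, 58.20616149902344), 71.19355773925781) carton xy 3.223876098632812 -6.9733863525390625
scene green [236. 255.] area 592 [ 566.7 -253.1] ((59.482879638671875, 45.07114791870117), 12.050983428955078) carton xy 5.250471679687498 -64.05076483154296
top red [386. 143.] area 278 [ 545.2 -197. ] ((49.65187072753906, 53.57044219970703), 45.3583869934082) carton xy -2.8993798828125 -4.4959649658203125
top green [406. 139.] area 271 [ 559.1 -252.8] ((51.46046447753906, 43.34932327270508), 11.898201942443848) carton xy -2.070437866210938 -62.00557781982422
```

In both views both lids are at lid height, with full area, in the right carton places: cup (0,-6), tub (1,-63), tub turned 12°. The arm is clear, so I hand in.

```bash
python3 -c "
from plant import close_job
print(close_job())"
```

```text
the job is handed in; nothing more can be done
None
```

The red-lidded cup and green-lidded tub are packed beside the amber jar in the far carton and the job is handed in at about 17 s; both cameras' final lid measurements put the cup and tub upright in their places, but no verdict came back.

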